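# Snap the food box lid shut all round

## Task

The lid lies on the steel food box, but its rim is not snapped shut: its four hinged rim sections still stand up. Go round the rim with the fingertips and press each section down until it clicks flush, so that the lid is shut on all four sides. Only press: do not grip, lift or tip the box, leave it where it stands, and leave the mug, the lemon and the other things alone.

Things in the scene. Friction and masses are not known exactly. Their poses are not given: they have to be found in the camera images.
- food_box: rectangular steel food box on the worktop under a white plastic snap lid, 146 (x) x 116 (y) x 58 mm high when fully shut, about 0.8 kg, loose. Origin: centre of its underside; z up, x along its long side (away from the robot at yaw 0), y to the left. The lid is a fixed 94 x 64 mm middle panel (1.5 mm below the rim's top), four fixed corners 26 mm square, and between the corners four hinged rim sections, 26 mm wide, 'far', 'near', 'left' and 'right'.
- rim_far (a joint): angle of the far rim section, the one on the box's +x (64 mm long, along y), hinged at its inner edge: 0 = standing up (outer edge about 9 mm high); 0.35 = snapped shut, flush with the lid's corners. About 4 N down at its outer edge, or 5 N at its pad point (more when struck fast), starts it moving; the resistance holds, then fades, and past half-way (0.175) it jumps shut and stays; let go earlier, it springs back up.
- far_pad (a point): point on the top face of the far rim section to press, in the middle of its length, 18 mm from its hinge and 8 mm from its outer edge; moves with the section. With the section shut it lies at (65, 0) mm in x, y of the box frame, 58 mm above the worktop; with it up, about 6 mm higher and 1 mm nearer the middle.
- rim_near (a joint): angle of the near rim section, the one on the box's -x (64 mm long, along y), hinged at its inner edge: 0 = standing up (outer edge about 9 mm high); 0.35 = snapped shut, flush with the lid's corners. About 4 N down at its outer edge, or 5 N at its pad point (more when struck fast), starts it moving; the resistance holds, then fades, and past half-way (0.175) it jumps shut and stays; let go earlier, it springs back up.
- near_pad (a point): point on the top face of the near rim section to press, in the middle of its length, 18 mm from its hinge and 8 mm from its outer edge; moves with the section. With the section shut it lies at (-65, 0) mm in x, y of the box frame, 58 mm above the worktop; with it up, about 6 mm higher and 1 mm nearer the middle.
- rim_left (a joint): angle of the left rim section, the one on the box's +y (94 mm long, along x), hinged at its inner edge: 0 = standing up (outer edge about 9 mm high); 0.35 = snapped shut, flush with the lid's corners. About 4 N down at its outer edge, or 5 N at its pad point (more when struck fast), starts it moving; the resistance holds, then fades, and past half-way (0.175) it jumps shut and stays; let go earlier, it springs back up.
- left_pad (a point): point on the top face of the left rim section to press, in the middle of its length, 18 mm from its hinge and 8 mm from its outer edge; moves with the section. With the section shut it lies at (0, 50) mm in x, y of the box frame, 58 mm above the worktop; with it up, about 6 mm higher and 1 mm nearer the middle.
- rim_right (a joint): angle of the right rim section, the one on the box's -y (94 mm long, along x), hinged at its inner edge: 0 = standing up (outer edge about 9 mm high); 0.35 = snapped shut, flush with the lid's corners. About 4 N down at its outer edge, or 5 N at its pad point (more when struck fast), starts it moving; the resistance holds, then fades, and past half-way (0.175) it jumps shut and stays; let go earlier, it springs back up.
- right_pad (a point): point on the top face of the right rim section to press, in the middle of its length, 18 mm from its hinge and 8 mm from its outer edge; moves with the section. With the section shut it lies at (0, -50) mm in x, y of the box frame, 58 mm above the worktop; with it up, about 6 mm higher and 1 mm nearer the middle.
- mug: white mug, 84 mm wide, 92 mm high, bystander, in front of the sink; origin at its underside
- lemon: lemon, 83 x 58 x 58 mm, bystander behind the box; origin at its underside
- spice_jar: glass spice jar standing on its black lid, 44 mm wide, 87 mm high, bystander behind the box; origin at its underside
- salt: glass salt shaker with a metal top, 44 mm wide, 90 mm high, bystander behind the box; origin at its underside

How it is judged:
At the end, for the whole second after the job is handed in: All four rim sections are shut (each joint above 0.29 of 0.35 rad, outer edge within 1.6 mm of flush); the box stands flat and at rest on the worktop within 40 mm of where it was; the mug, lemon, spice jar and salt shaker are within 40 mm of where they were (value of joint each of rim_far, rim_near, rim_left, rim_right above 0.29 rad and height (world z) of food_box below 0.008 m and angle between food_box's own z axis and vertical below 0.06 rad and distance of each of food_box, mug, lemon, spice_jar, salt from where it was at the start of the episode below 0.04 m and linear speed of food_box below 0.02 m/s); the robot touches nothing.
It fails at once if the box is lifted (over 12 mm) or tipped (over 0.2 rad) (height (world z) of food_box above 0.012 m or angle between food_box's own z axis and vertical above 0.2 rad).
It fails at once if the box is pushed over 40 mm from its place (distance of food_box from where it was at the start of the episode above 0.04 m).
It fails at once if a bystander is pushed or carried over 40 mm from its place (distance of any of mug, lemon, spice_jar, salt from where it was at the start of the episode above 0.04 m).
It also fails if it takes over 43 s, if anything falls off the work surface, if the arm or the gripper's body presses on something with over 40 N, if the wrist force passes 120 N, or if a joint passes its speed limit or range.

## Robot

A 6-joint arm with a two-finger parallel gripper is mounted at the origin on a cart in front of the work surface, level with it; the furniture and walls round the work are solid. World frame = base frame: x ahead of the robot, y to its left, z up, the work surface at z = 0. Lengths are in m, angles in rad, forces in N, time in s.
With the tool pointing down it reaches from about 0.3 to 0.875 m from the base axis. Payload 6.4 kg.
Tool frame: the origin (TCP) lies on the centre line of the jaws, within the pads' length; the fingertips stand 25 mm ahead of it and the grasp point (between the pads) lies 6 mm ahead of it; z points along the fingers, y is the line along which they close (so a half turn about z gives the same grasp; the last joint's range is limited). The gripper opens to 85 mm and grips with 20 to 120 N. Pads are 22 mm wide; open, the fingers measure 114 mm over their backs; the gripper's body (76 mm by 85 mm) begins 54 mm behind the grasp point. The pads swing forward as they close: fully open they stand 13 mm farther back than shut.
Start: joints at [1.052, 0.181, 1.607, -0, 1.354, -0.206], TCP at [0.177, 0.547, 0.224] pointing down, gripper open.
Joint ranges: [-2.99, 2.99], [-0.89, 2.07], [0.3, 2.58], [-1.14, 4.28], [0, 2.63], [-3.12, 3.12]. Speed limits (rad/s): [2.57, 2.57, 3.01, 3.14, 3.14, 3.14].

## Interface

Orientations are given as a unit quaternion [w, x, y, z].
In Python, from bench import get_obs, camera, hand_in, spot_in gives the robot as it stands.
- The arm moves only by the shell command python3 -m jog 'ROWS'. ROWS is JSON, one flat list of numbers, 7 for each row, row after row: the shift along the tool's x, y, z in m, then the turn, a rotation vector about the tool's x, y, z in rad, then the closure, from 0 (fully open) to 1 (shut). A call has 1 to 20 rows; each row is the pose to reach, as a shift and turn from the pose commanded when the call began, along the tool's axes at that moment; what a row does not reach only later rows make up. A row lasts 1/8 s, in which the tool goes at most 62.5 mm and 10.7 degrees, less where a joint would pass 70% of its speed; a pose out of reach is approached as far as the arm can. A call with a gripper value outside its range is refused whole. The fingers move at their own pace and stop on an object; the grip force is fixed at half the most. Time passes only in rows, so rows that repeat a pose let the fingers close. It gives the time, the measured TCP pose, the force, the opening and the grip force at its end, in the units of the state.
- get_obs(): the state, without advancing time (a new reading comes with each control period).
- camera(name): name is "side" or "top"; returns a dict with "frame" (400x640x3 uint8, red, green, blue), "mtx" (3x3 intrinsics, pixels), "extrinsics" (4x4, takes a point from camera to world coordinates). Camera axes: x right, y up, looking along -z (the intrinsics and any distortion apply to the point x, -y, -z); pixel columns grow to the right and rows downward; lengths in m; the calibration is good to about 2 mm. A picture is of the moment at which its call begins. There is no depth.
- hand_in(): hands the job in; it is judged then, once.
Trained networks look in a picture, given as the dict that the camera call returned (one of the last four; its "shot" number tells which), for a name from the list of things; names that differ only in an ending like _2 or _b are one class to them, and where a whole thing is asked for, a point or a joint stands for the part that bears it (a point fixed in the world has none). Each returns a list of dicts, best first, with "confidence" (0 to 1); they miss things now and then, are a little off and sometimes report something else, mostly with a low value. They report only what shows in the picture. A call takes as long as a camera call.
- spot_in(picture, name): "xyz" ([x, y, z] in m, in world coordinates, good to about 4 mm: the middle of the surface that is visible of it).
The state is a dict: "time_s": time; "q": joint angles; "dq": joint speeds; "joint_efforts": joint torques, N m; "eef_pos": TCP position; "eef_rot": TCP orientation; "wrist_force": force on the tool from outside, world axes, zero at the start; "torque": the same for the moment, N m; "opening": opening from 0.0 (shut) to 1.0 (fully open); "grasp_force": force on a finger pad.
Only numpy, scipy, OpenCV 4.12 (cv2) and the standard library are available. Lean on these libraries where they do the work, as an engineer would, in place of code of your own. Each camera call takes 0.05 s, during which the arm holds its last target. There are 200 camera calls.

## Working session

There is one attempt and no reset: what is moved stays moved. The work goes in short steps, Python scripts to look and compute and a shell command to move; the robot and the scene stay as the last step left them, time stands still between calls to the robot, and variables do not carry over. Pictures are saved under pics/ and viewed, at most 10 in all, crops included, and the job is handed in when it is done.

```bash
mkdir -p pics
python3 - <<'E'
from bench import *
import cv2
o=get_obs();print({k:o[k] for k in('time_s','eef_pos','eef_rot','wrist_force','opening')})
for n in('top','side'):
    p=camera(n);cv2.imwrite(f'pics/{n}0.png',p['frame'][:,:,::-1])
    for t in('food_box','far_pad','near_pad','left_pad','right_pad','mug','lemon','spice_jar','salt'):
        r=spot_in(p,t);print(n,t,[(list(map(lambda v:round(float(v),3),d['xyz'])),round(d['confidence'],2)) for d in r[:2]])
E
```

```text
{'time_s': 0.0, 'eef_pos': array([0.17665888, 0.54660057, 0.22358487]), 'eef_rot': array([-3.06230658e-04,  1.55769578e-01,  9.87793025e-01, -8.27241988e-04]), 'wrist_force': array([-0.08631046, -0.62997794, -0.4132858 ]), 'opening': 1.0013425921282804}
top food_box [([0.521, 0.085, 0.058], 0.68)]
top far_pad [([0.575, 0.11, 0.06], 0.58)]
top near_pad [([0.462, 0.06, 0.061], 0.55)]
top left_pad [([0.497, 0.126, 0.063], 0.76)]
top right_pad [([0.539, 0.041, 0.062], 0.82)]
top mug [([0.446, 0.407, 0.013], 0.81)]
top lemon [([0.764, 0.165, 0.052], 0.77), ([0.518, 0.085, 0.059], 0.47)]
top spice_jar [([0.753, 0.079, 0.088], 0.79), ([0.446, 0.409, 0.014], 0.36)]
top salt [([0.765, -0.023, 0.081], 0.48)]
side food_box [([0.764, -0.047, 0.051], 0.54), ([0.536, 0.037, 0.059], 0.49)]
side far_pad [([0.575, 0.109, 0.058], 0.78)]
side near_pad [([0.465, 0.053, 0.062], 0.77)]
side left_pad [([0.499, 0.121, 0.061], 0.57)]
side right_pad [([0.535, 0.037, 0.058], 0.7), ([0.505, 0.055, 0.052], 0.32)]
side mug [([0.448, 0.368, 0.062], 0.88)]
side lemon [([0.757, 0.145, 0.043], 0.73)]
side spice_jar [([0.749, 0.055, 0.056], 0.79), ([0.761, -0.045, 0.049], 0.64)]
side salt [([0.762, -0.046, 0.047], 0.82), ([0.746, 0.054, 0.054], 0.2)]
```

View pics/top0.png

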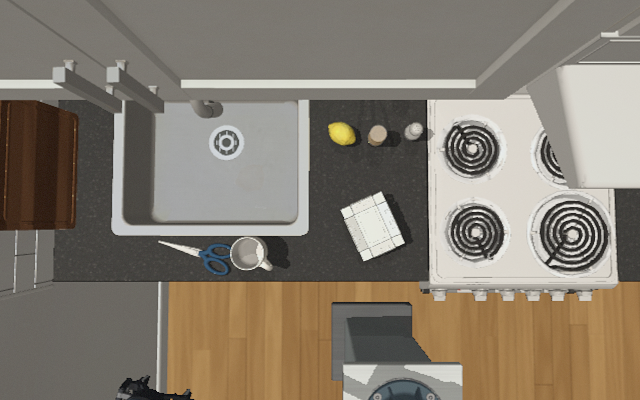

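View pics/side0.png

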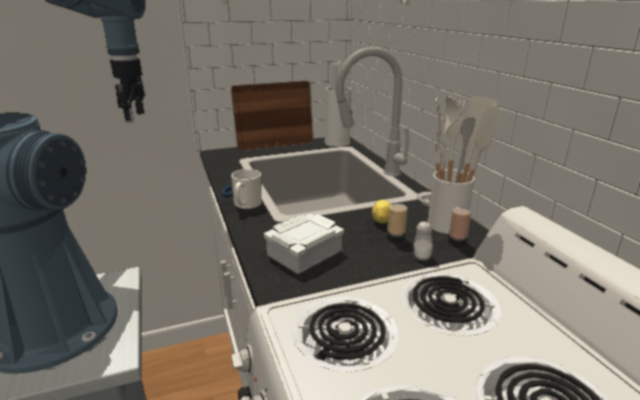

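The top view shows the box at about (373,226) px with all four sections up. Both cameras agree on centre (0.518, 0.082) and yaw about 0.44, and the pad spacings fit the given sizes. The lemon, jar and salt sit behind at rows 130–135, the mug at (250,252), and the air above the box is clear. I'll close the fingers, align the tool with the box and go above the near pad.

```bash
python3 -m jog '[-0.42,-0.38,0.07,0,0,-0.75,1, -0.42,-0.38,0.07,0,0,-0.75,1, -0.42,-0.38,0.07,0,0,-0.75,1, -0.42,-0.38,0.07,0,0,-0.75,1, -0.42,-0.38,0.07,0,0,-0.75,1, -0.42,-0.38,0.07,0,0,-0.75,1, -0.42,-0.38,0.07,0,0,-0.75,1, -0.42,-0.38,0.07,0,0,-0.75,1, -0.42,-0.38,0.07,0,0,-0.75,1, -0.42,-0.38,0.07,0,0,-0.75,1, -0.42,-0.38,0.07,0,0,-0.75,1, -0.42,-0.38,0.07,0,0,-0.75,1, -0.42,-0.38,0.07,0,0,-0.75,1, -0.42,-0.38,0.07,0,0,-0.75,1]'
cat > h.py <<'E'
from bench import *
import numpy as np
from scipy.spatial.transform import Rotation as R
C=np.array([.518,.082]);yaw=.44
def shifts():
    o=get_obs();q=o['eef_rot'];M=R.from_quat([q[1],q[2],q[3],q[0]]).as_matrix();p=o['eef_pos']
    print('t',o['time_s'],'p',p.round(4),'toolx',M[:,0].round(3),'tooly',M[:,1].round(3),'F',o['wrist_force'].round(1))
    c,s=np.cos(yaw),np.sin(yaw)
    for n,b in dict(near=(-65,0),far=(65,0),left=(0,50),right=(0,-50)).items():
        w=C+np.array([c*b[0]-s*b[1],s*b[0]+c*b[1]])/1000
        print(n,w.round(3),(M.T@np.array([*(w-p[:2]),0]))[:2].round(4))
E
python3 -c "
from h import *;shifts()"
```

```text
time_s: 2.75
eef_pos: [0.4594, 0.0572, 0.1547]
eef_rot: [0.0, -0.218, 0.976, -0.0]
wrist_force: [-0.2, 0.1, 0.8]
opening: 0.0
grasp_force: 0.0
t 2.75 p [0.4594 0.0572 0.1547] toolx [-0.905 -0.425 -0.   ] tooly [-0.425  0.905 -0.   ] F [-0.2  0.1  0.8]
near [0.459 0.054] [ 0.0014 -0.0026]
far [0.577 0.11 ] [-0.1286 -0.0024]
left [0.497 0.127] [-0.0636  0.0475]
right [0.539 0.037] [-0.0637 -0.0525]
```

```bash
python3 -m jog '[0.002,-0.002,0.03,0,0,0,1, 0.002,-0.002,0.055,0,0,0,1, 0.002,-0.002,0.058,0,0,0,1, 0.002,-0.002,0.06,0,0,0,1, 0.002,-0.002,0.062,0,0,0,1, 0.002,-0.002,0.064,0,0,0,1, 0.002,-0.002,0.066,0,0,0,1, 0.002,-0.002,0.068,0,0,0,1, 0.002,-0.002,0.07,0,0,0,1, 0.002,-0.002,0.071,0,0,0,1, 0.002,-0.002,0.071,0,0,0,1]'
```

```text
time_s: 4.12
eef_pos: [0.4586, 0.0537, 0.0834]
eef_rot: [-0.0, -0.217, 0.976, 0.0]
wrist_force: [0.5, 0.9, 0.5]
opening: 0.005
grasp_force: 0.0
```

```bash
python3 -m jog '[0,0,0.0005,0,0,0,1, 0,0,0.001,0,0,0,1,0,0,0.001,0,0,0,1]'; python3 -m jog '[0,0,-0.02,0,0,0,1, 0,0,-0.04,0,0,0,1,0,0,-0.04,0,0,0,1]'
python3 - <<'E'
from h import *;import cv2
shifts()
p=camera('side');cv2.imwrite('pics/s1.png',cv2.resize(p['frame'][190:290,220:380,::-1],None,fx=5,fy=5,interpolation=2))
E
```

```text
time_s: 4.5
eef_pos: [0.4587, 0.0537, 0.0825]
eef_rot: [0.0, -0.217, 0.976, 0.0]
wrist_force: [0.8, 0.4, -0.3]
opening: 0.001
grasp_force: 0.0
time_s: 4.88
eef_pos: [0.46, 0.0535, 0.1239]
eef_rot: [0.002, -0.217, 0.976, -0.001]
wrist_force: [-0.4, 0.0, -0.1]
opening: 0.001
grasp_force: 0.0
t 4.875 p [0.46   0.0535 0.1239] toolx [-0.906 -0.423 -0.003] tooly [-0.423  0.906 -0.002] F [-0.4  0.  -0.1]
near [0.459 0.054] [0.0004 0.0011]
far [0.577 0.11 ] [-0.1296  0.0014]
left [0.497 0.127] [-0.0645  0.0513]
right [0.539 0.037] [-0.0648 -0.0487]
```

View pics/s1.png

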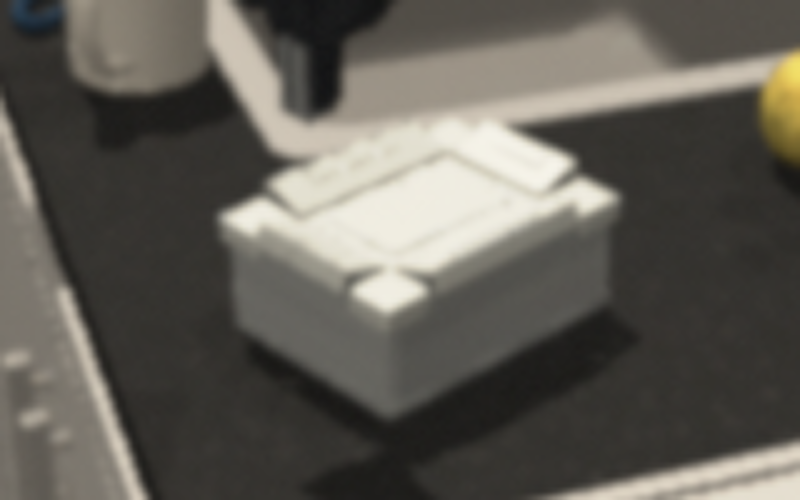

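Run:
```python
from h import *;import cv2
def proj(p,X):
    E=np.linalg.inv(p['extrinsics']);c=(E@np.c_[X,np.ones(len(X))].T)[:3]
    u=p['mtx']@np.array([c[0],-c[1],-c[2]]);return (u[:2]/u[2]).T
ax=np.array([[np.cos(yaw),-np.sin(yaw)],[np.sin(yaw),np.cos(yaw)]])
B=np.array([(73,58),(73,-58),(-73,-58),(-73,58)])/1000
top=np.c_[C+B@ax.T,[.058]*4];pads=np.c_[C+np.array([(64,0),(-64,0),(0,49),(0,-49)])/1000@ax.T,[.064]*4]
e=get_obs()['eef_pos']
ims=[]
for n in('side','top'):
    p=camera(n);f=p['frame'][:,:,::-1].copy()
    c=(220,190,380,290) if n=='side' else (300,165,460,265)
    k=5;f=cv2.resize(f[c[1]:c[3],c[0]:c[2]],None,fx=k,fy=k,interpolation=2)
    s=lambda X:((proj(p,X)+.5-c[:2])*k).astype(int)
    cv2.polylines(f,[s(top)],True,(0,0,255),1)
    for a in s(pads):cv2.circle(f,tuple(map(int,a)),4,(255,0,0),-1)
    for a in s(np.array([e,e-[0,0,.025],e-[0,0,.066]])):cv2.circle(f,tuple(map(int,a)),4,(0,200,0),-1)
    ims.append(f)
    for t in('far_pad','near_pad','left_pad','right_pad'):print(n,t,[(d['xyz'],d['confidence']) for d in spot_in(p,t)[:1]])
cv2.imwrite('pics/o1.png',cv2.resize(np.vstack(ims),(480,600)))
cv2.imwrite('pics/o1s.png',ims[0])
```

```text
side far_pad [([0.575, 0.1076, 0.0575], 0.57)]
side near_pad [([0.4617, 0.0524, 0.0606], 0.56)]
side left_pad [([0.4982, 0.1238, 0.061], 0.68)]
side right_pad [([0.5381, 0.0359, 0.0603], 0.83)]
top far_pad [([0.5771, 0.1099, 0.0605], 0.55)]
top near_pad [([0.4596, 0.0827, 0.0575], 0.49)]
top left_pad [([0.7646, 0.162, 0.0497], 0.69)]
top right_pad [([0.5392, 0.0417, 0.0613], 0.62)]
```

View pics/o1.png

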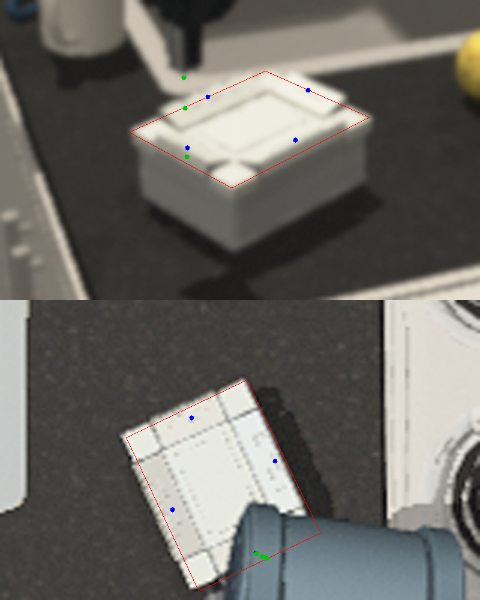

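```bash
python3 -m jog '[0,0,0.02,0,0,0,1, 0,0,0.04,0,0,0,1,0,0,0.04,0,0,0,1]'
cat >> h.py <<'E'
import cv2
def proj(p,X):
    E=np.linalg.inv(p['extrinsics']);c=(E@np.c_[X,np.ones(len(X))].T)[:3]
    u=p['mtx']@np.array([c[0],-c[1],-c[2]]);return (u[:2]/u[2]).T
def shot(name,c,k,n='side'):
    e=get_obs()['eef_pos'];p=camera(n);f=cv2.resize(p['frame'][c[1]:c[3],c[0]:c[2],::-1],None,fx=k,fy=k,interpolation=2)
    for a in ((proj(p,np.array([e+[0,0,.1],e+[0,0,.048],e,e-[0,0,.025]]))+.5-c[:2])*k).astype(int):cv2.circle(f,tuple(map(int,a)),3,(0,200,0),-1)
    cv2.imwrite(f'pics/{name}.png',f)
E
python3 -c "
from h import *;shot('s2',(200,110,360,290),3.3)"
```

```text
time_s: 5.8
eef_pos: [0.4572, 0.0538, 0.0812]
eef_rot: [-0.002, -0.217, 0.976, 0.001]
wrist_force: [-0.1, -0.8, -0.3]
opening: -0.002
grasp_force: 0.0
```

View pics/s2.png

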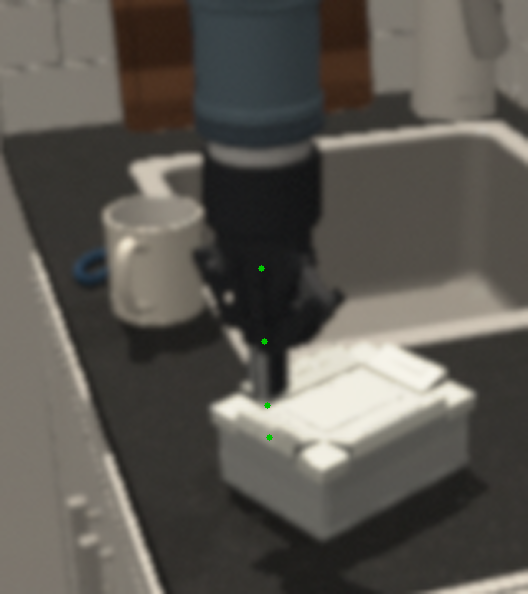

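Fingertips show at about (268,400), level with the projected TCP rather than 25 mm below it, and the near section at (270,430) still stands. So there has been no contact yet: the real tips end higher than I assumed. I'll keep going down in small steps, watching force.

```bash
for i in 1 2 3 4; do python3 -m jog '[0,0,0.001,0,0,0,1, 0,0,0.002,0,0,0,1, 0,0,0.003,0,0,0,1]' | egrep 'pos|wrist'; done; python3 -c "
from bench import *
print(camera('side')['extrinsics'][:3,3], get_obs()['q'])"
```

```text
eef_pos: [0.459, 0.0536, 0.0799]
wrist_force: [-0.2, 0.7, -0.5]
eef_pos: [0.4586, 0.0537, 0.0764]
wrist_force: [0.1, -0.4, 0.6]
eef_pos: [0.4587, 0.0536, 0.0734]
wrist_force: [-0.3, 0.0, -0.4]
eef_pos: [0.4587, 0.0536, 0.0704]
wrist_force: [0.1, 0.9, -0.0]
[ 0.24309388 -0.77190811  0.55528932] [-1.41499983e-01  1.39670841e-01  2.00553485e+00 -3.73365552e-06
  9.96627813e-01 -2.14949781e+00]
```

```bash
for i in 1 2 3 ; do python3 -m jog '[0,0,0.001,0,0,0,1, 0,0,0.002,0,0,0,1, 0,0,0.003,0,0,0,1]' | egrep 'pos|wrist'; done; python3 -c "
from h import *;shot('s3',(200,110,360,290),3.3)"
```

```text
eef_pos: [0.4587, 0.0537, 0.0674]
wrist_force: [-0.4, 0.5, -0.8]
eef_pos: [0.4587, 0.0536, 0.0644]
wrist_force: [0.0, -0.2, 0.1]
eef_pos: [0.4586, 0.0536, 0.0614]
wrist_force: [0.4, -0.2, -0.4]
```

View pics/s3.png

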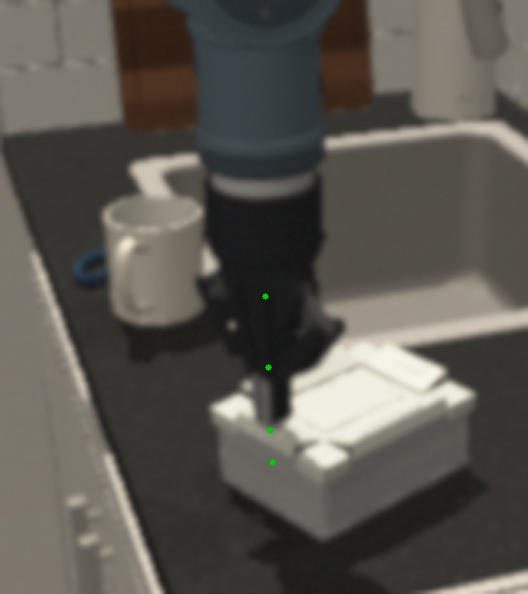

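Tips are at about (270,422), right at the near section's top, and there is still no force. I'll continue in small steps.

```bash
for i in 1 2 3 4 5 6; do python3 -m jog '[0,0,0.001,0,0,0,1, 0,0,0.002,0,0,0,1]' | egrep 'pos|wrist'; done
```

```text
eef_pos: [0.4587, 0.0536, 0.0596]
wrist_force: [-2.4, 0.2, 4.9]
eef_pos: [0.4583, 0.0535, 0.0575]
wrist_force: [-2.3, -3.0, 3.8]
eef_pos: [0.4588, 0.0537, 0.0553]
wrist_force: [0.3, 0.8, -0.1]
eef_pos: [0.4587, 0.0537, 0.0533]
wrist_force: [0.0, 0.1, 0.1]
eef_pos: [0.4587, 0.0537, 0.0514]
wrist_force: [0.4, 0.1, -0.4]
eef_pos: [0.4588, 0.0536, 0.0508]
wrist_force: [-8.3, 0.7, 23.5]
```

Near: contact at TCP z≈0.0605, snapped by 0.055, and stopped on the flush lid at 0.051. Next I lift, move over the right pad and press to about 0.052.

```bash
python3 -m jog '[0,0,-0.02,0,0,0,1, 0,0,-0.04,0,0,0,1, -0.03,-0.025,-0.04,0,0,0,1, -0.065,-0.05,-0.04,0,0,0,1, -0.065,-0.05,-0.04,0,0,0,1, -0.065,-0.05,-0.04,0,0,0,1]'
python3 - <<'E'
from h import *
shifts()
p=camera('side');[print(t,[(d['xyz'],d['confidence']) for d in spot_in(p,t)[:1]]) for t in('far_pad','near_pad','left_pad')]
E
```

```text
time_s: 10.82
eef_pos: [0.5377, 0.0361, 0.0888]
eef_rot: [-0.001, -0.217, 0.976, 0.0]
wrist_force: [-1.0, -0.4, -0.3]
opening: 0.001
grasp_force: 0.0
t 10.825 p [0.5377 0.0361 0.0888] toolx [-0.906 -0.423  0.002] tooly [-0.423  0.906  0.001] F [-1.  -0.4 -0.3]
near [0.459 0.054] [0.0634 0.0497]
far [0.577 0.11 ] [-0.0666  0.0501]
left [0.497 0.127] [-0.0015  0.0999]
right [0.539 0.037] [-0.0018 -0.0001]
far_pad []
near_pad [([0.4635, 0.0553, 0.0574], 0.73)]
left_pad [([0.5014, 0.1252, 0.0629], 0.76)]
```

```bash
python3 -m jog '[0,0,0.015,0,0,0,1, 0,0,0.025,0,0,0,1, 0,0,0.027,0,0,0,1, 0,0,0.028,0,0,0,1, 0,0,0.029,0,0,0,1, 0,0,0.03,0,0,0,1, 0,0,0.031,0,0,0,1, 0,0,0.032,0,0,0,1, 0,0,0.033,0,0,0,1, 0,0,0.034,0,0,0,1, 0,0,0.035,0,0,0,1, 0,0,0.036,0,0,0,1, 0,0,0.037,0,0,0,1]' | egrep 'pos|wrist'; python3 -m jog '[0,0,0.001,0,0,0,1]'| egrep 'pos|wrist'
python3 -m jog '[0,0,-0.02,0,0,0,1, 0,0,-0.04,0,0,0,1, -0.03,0.02,-0.04,0,0,0,1, -0.066,0.05,-0.04,0,0,0,1, -0.066,0.05,-0.04,0,0,0,1, -0.066,0.05,-0.04,0,0,0,1]'
python3 - <<'E'
from h import *
shifts()
p=camera('side');[print(t,[(d['xyz'],d['confidence']) for d in spot_in(p,t)[:1]]) for t in('right_pad','near_pad','left_pad')]
E
```

```text
eef_pos: [0.5383, 0.0361, 0.0521]
wrist_force: [-0.2, -0.3, 0.1]
eef_pos: [0.5385, 0.036, 0.0513]
wrist_force: [0.7, 0.2, 0.5]
time_s: 13.52
eef_pos: [0.5768, 0.109, 0.0911]
eef_rot: [-0.001, -0.217, 0.976, -0.0]
wrist_force: [-0.7, 0.4, -0.7]
opening: -0.001
grasp_force: 0.0
t 13.525 p [0.5768 0.109  0.0911] toolx [-0.906 -0.424  0.001] tooly [-0.424  0.906  0.   ] F [-0.7  0.4 -0.7]
near [0.459 0.054] [0.1297 0.0003]
far [0.577 0.11 ] [-0.0003  0.0006]
left [0.497 0.127] [0.0648 0.0505]
right [0.539 0.037] [ 0.0646 -0.0495]
right_pad [([0.5359, 0.0406, 0.0546], 0.63)]
near_pad []
left_pad [([0.501, 0.1221, 0.0606], 0.87)]
```

Now the far section, from 0.0911 down to about 0.0515, then over to the left pad.

```bash
python3 -m jog '[0,0,0.015,0,0,0,1, 0,0,0.027,0,0,0,1, 0,0,0.029,0,0,0,1, 0,0,0.03,0,0,0,1, 0,0,0.031,0,0,0,1, 0,0,0.032,0,0,0,1, 0,0,0.033,0,0,0,1, 0,0,0.034,0,0,0,1, 0,0,0.035,0,0,0,1, 0,0,0.036,0,0,0,1, 0,0,0.037,0,0,0,1, 0,0,0.038,0,0,0,1, 0,0,0.039,0,0,0,1, 0,0,0.0395,0,0,0,1]' | egrep 'pos|wrist'
python3 -m jog '[0,0,-0.02,0,0,0,1, 0,0,-0.04,0,0,0,1, 0.03,0.02,-0.04,0,0,0,1, 0.066,0.05,-0.04,0,0,0,1, 0.066,0.05,-0.04,0,0,0,1, 0.066,0.05,-0.04,0,0,0,1]'
python3 - <<'E'
from h import *
shifts()
E
```

```text
eef_pos: [0.5771, 0.1091, 0.0517]
wrist_force: [-0.0, -0.7, 0.4]
time_s: 16.23
eef_pos: [0.4981, 0.1265, 0.0939]
eef_rot: [0.002, -0.217, 0.976, -0.0]
wrist_force: [0.5, -0.1, -0.5]
opening: 0.002
grasp_force: 0.0
t 16.225 p [0.4981 0.1265 0.0939] toolx [-0.906 -0.424 -0.003] tooly [-0.424  0.906 -0.002] F [ 0.5 -0.1 -0.5]
near [0.459 0.054] [ 0.0658 -0.0489]
far [0.577 0.11 ] [-0.0642 -0.0486]
left [0.497 0.127] [0.0009 0.0012]
right [0.539 0.037] [ 0.0007 -0.0988]
```

```bash
python3 -m jog '[0,0,0.015,0,0,0,1, 0,0,0.027,0,0,0,1, 0,0,0.029,0,0,0,1, 0,0,0.03,0,0,0,1, 0,0,0.031,0,0,0,1, 0,0,0.032,0,0,0,1, 0,0,0.033,0,0,0,1, 0,0,0.034,0,0,0,1, 0,0,0.035,0,0,0,1, 0,0,0.036,0,0,0,1, 0,0,0.037,0,0,0,1, 0,0,0.038,0,0,0,1, 0,0,0.039,0,0,0,1, 0,0,0.0403,0,0,0,1]' | egrep 'pos|wrist'
python3 -m jog '[0,0,-0.03,0,0,0,1, 0,0,-0.08,0,0,0,1, 0,0,-0.15,0,0,0,1, 0.06,0.08,-0.15,0,0,0,1, 0.1,0.17,-0.16,0,0,0,1, 0.1,0.17,-0.16,0,0,0,1, 0.1,0.17,-0.16,0,0,0,1,0.1,0.17,-0.16,0,0,0,1]'
python3 - <<'E'
from h import *
p=camera('side');a=cv2.resize(p['frame'][205:280,255:355,::-1],None,fx=6,fy=6,interpolation=2)
q=camera('top');b=cv2.resize(q['frame'][180:275,330:415,::-1],None,fx=5,fy=5,interpolation=2)
cv2.imwrite('pics/f_side.png',a);cv2.imwrite('pics/f_top.png',b)
for r in(p,q):
  for t in('food_box','far_pad','near_pad','left_pad','right_pad'):print(t,[(d['xyz'],d['confidence']) for d in spot_in(r,t)[:1]])
E
```

```text
eef_pos: [0.4962, 0.1264, 0.0514]
wrist_force: [0.6, 0.0, 0.5]
time_s: 18.98
eef_pos: [0.3338, 0.2384, 0.2119]
eef_rot: [0.001, -0.218, 0.976, -0.0]
wrist_force: [0.4, 0.7, 0.4]
opening: -0.002
grasp_force: 0.0
food_box [([0.5057, 0.0566, 0.0544], 0.73)]
far_pad [([0.5763, 0.1096, 0.0551], 0.43)]
near_pad [([0.4629, 0.0545, 0.0579], 0.73)]
left_pad [([0.4977, 0.124, 0.0594], 0.67)]
right_pad [([0.5375, 0.0406, 0.0528], 0.8)]
food_box [([0.5212, 0.0856, 0.0604], 0.58)]
far_pad [([0.5762, 0.1085, 0.0564], 0.65)]
near_pad [([0.5728, 0.1135, 0.0582], 0.65)]
left_pad [([0.4975, 0.1286, 0.0587], 0.65)]
right_pad [([0.5363, 0.0406, 0.0546], 0.64)]
```

View pics/f_side.png

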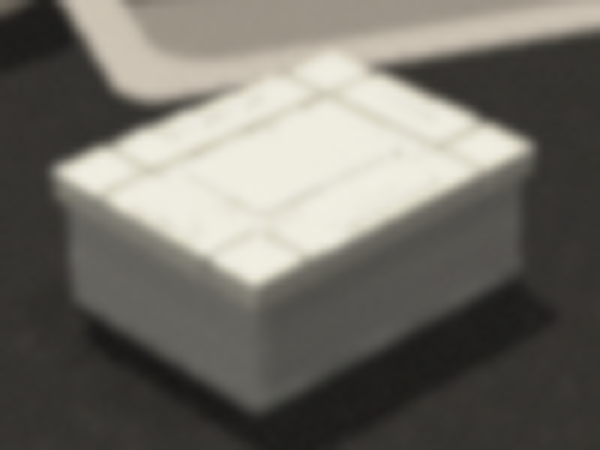

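View pics/f_top.png

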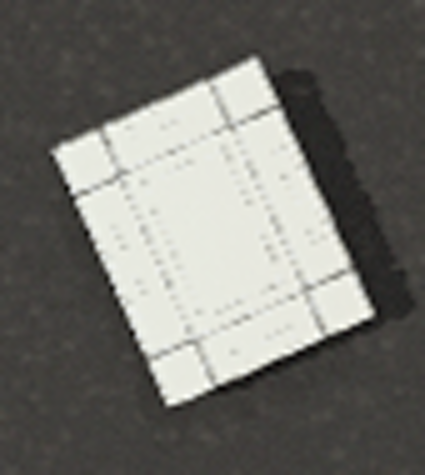

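Both views show all four sections flush with the corners: straight silhouettes in the side crop from (55,170) through (258,290) to (535,150), and uniform shading from above. The box is where it was and the arm is clear.

```bash
python3 -c "
from bench import *
print(hand_in())"
```

```text
the job is handed in; nothing more can be done
None
```

I pressed all four rim sections down, and both cameras show them flush with the lid's corners, the box in place and the arm clear; I handed the job in at about 19 s, and it returned no verdict.

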